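Slide the well plate over the step into its chilling bay

ROBOT

A 6-joint arm with a two-finger parallel gripper is mounted at the origin on a cart in front of the work surface, level with it; the furniture and walls round the work are solid. World frame = base frame: x ahead of the robot, y to its left, z up, the work surface at z = 0. Lengths are in m, angles in rad, forces in N, time in s.
With the tool pointing down it reaches from about 0.275 to 0.75 m from the base axis. Payload 10.2 kg.
Tool frame: the origin (TCP) lies between the finger pads; the fingertips stand 22 mm ahead of it and the grasp point (between the pads) lies 3 mm ahead of it (ctrl.tcp_to_tips is the distance from the TCP to the fingertips, in m); z points along the fingers, y is the line along which they close (so a half turn about z gives the same grasp; the last joint's range is limited). The gripper opens to 88 mm and grips with 3 to 60 N. Pads are 18 mm wide; open, the fingers measure 123 mm over their backs; the gripper's body (75 mm by 187 mm) begins 45 mm behind the grasp point.
Start: joints at [-1.366, 0.313, 1.498, -0, 1.331, -0.223], TCP at [0.218, -0.478, 0.261] pointing down, gripper open.
Joint ranges: [-2.94, 2.94], [-0.97, 2.17], [0.19, 2.56], [-1.23, 4.37], [0.02, 3.11], [-2.88, 2.88]. Speed limits (rad/s): [2.39, 2.39, 3.01, 3.14, 3.14, 3.14].

INTERFACE

Orientations are given as a unit quaternion [x, y, z, w].
In Python, from bench import ctrl gives the robot as it stands. The module is installed in compiled form; this text tells all that it offers. Calls block until the motion is done:
- ctrl.move_ptp(position, orientation): joint-space move of the TCP to a pose.
- ctrl.move_linear(position, rotation=None, vel=0.15, contact_N=None): straight line of the TCP; rotation=None keeps the orientation; vel is the mean speed in m/s. With contact_N (N) it stops when the force on the tool has changed by that much, and returns True; else False.
- ctrl.set_joints(angles): joint-space move.
- ctrl.set_gripper(opening, strength=None): finger opening in m; strength is the grip in N (None keeps the last); returns when the fingers have stopped.
- ctrl.hold(seconds).
- ctrl.solve_ik(position, orientation): joint angles nearest the present ones, or None.
- ctrl.read_camera(name): name is "scene" or "top"; returns a dict with "frame" (384x512x3 uint8, blue, green, red), "z_map" (384x512 float32, m along the optical axis (not along the pixel's ray), 0 where there is no reading), "vfov" (degrees; the focal length in pixels is half the picture's height over the tangent of half this angle, whatever the lens; pixels are square), "cx", "cy" (the principal point, pixels), "R" (3x3) and "t" (3): a world point X has camera coordinates R X + t. Camera axes: x right, y down, z forward; pixel columns grow to the right and rows downward; lengths in m; the calibration is good to about 2 mm. A picture is of the moment at which its call begins.
A pose or a line that the arm cannot do raises ctrl.PlanningError and nothing moves.
- ctrl.job_done(): hands the job in; it is judged then, once.
Readings, each from a call of its own:
- ctrl.read_time(): time.
- ctrl.read_joint_pos(): joint angles.
- ctrl.read_joint_velocities(): joint speeds.
- ctrl.read_joint_efforts(): joint torques, N m.
- ctrl.read_ee_pos(): TCP position.
- ctrl.read_tool_rot(): TCP orientation.
- ctrl.read_contact_force(): force on the tool from outside, world axes, zero at the start.
- ctrl.read_moment(): the same for the moment, N m.
- ctrl.read_grip_width(): finger opening in m.
- ctrl.read_finger_force(): force on a finger pad.
Only numpy, scipy, OpenCV 4.12 (cv2) and the standard library are available. Lean on these libraries where they do the work, as an engineer would, in place of code of your own. Each camera call takes 0.05 s, during which the arm holds its last target. There are 200 camera calls.

TASK

A 96-well plate and a small glass dish wait side by side on the blue loading shelf of the two-bay chilling block. Slide the well plate straight ahead (away from the robot), over the small step down, into the bay directly in front of it, until it lies flat on the bay floor up against the end stop; slide it rather than lift it, and keep it from tipping. Leave the glass dish where it is.

Things in the scene. Friction and masses are not known exactly. Their poses are not given: they have to be found in the camera images.
- chiller: Fixed low white chilling block, 228 x 318 mm. Origin: centre of its underside, on the worktop; +x from loading shelf to end stop (roughly away from the robot), +y left. Blue shelf, open at the front: x -110 to -2 mm, top at z = 44 mm. After a 4 mm gap and 4 mm step down, the dark bay floor at z = 40 mm, x +2 to +105 mm.
- stop (a point): Foot of the end stop's face, midway between the two bays: at (105, 0, 40) mm in the chiller's frame, same axes. The aluminium stop is 13 mm high and spans both bays. Rails along x, 12 mm high, begin 94 mm before it; each bay is 146 mm wide, centred on y = +78 or -78 mm. A plate fully home has its centre 43 mm before the stop.
- plate: Loose whitish 96-well plate, 128 x 86 x 14 mm, about 80 g, straight sides. Origin: centre of its underside; x along the 128 mm side, y along the 86 mm side, z up. Starts flat on the shelf before the left or right bay, long side across the bay within 5 degrees, centre about 163 mm before the stop, within about 5 mm of the bay's centre line.
- dish: Loose small clear glass dish, 52 mm in diameter, 10 mm high, on the shelf before the other bay; to be left alone. Origin: centre of its underside, z up.

How it is judged:
By the outcome, as a careful person would: the job done as asked, in the order asked, and still so for the second after the job is handed in, with the robot touching nothing.
It also fails if it takes over 32 s, if anything falls off the work surface, if the arm or the gripper's body presses on something with over 40 N, if the wrist force passes 120 N, or if a joint passes its speed limit or range.

## Working session

There is one attempt and no reset: what is moved stays moved. The work goes in short steps, each a Python script; the robot and the scene stay as the last script left them, time stands still between calls to the robot, and variables do not carry over. Pictures are saved under pics/ and viewed, at most 10 in all, crops included, and the job is handed in when it is done.

```bash
mkdir -p pics; cat > h.py <<'E'
import numpy as np, cv2
from bench import ctrl
def world(c,u,v,z=None):
    f=c["frame"].shape[0]/2/np.tan(np.radians(c["vfov"])/2)
    R=np.array(c["R"]);t=np.array(c["t"])
    d=np.array([(u-c["cx"])/f,(v-c["cy"])/f,1.])
    C=-R.T@t; r=R.T@d
    s=c["z_map"][int(round(v)),int(round(u))] if z is None else (z-C[2])/r[2]
    return C+s*r
def cloud(c):
    f=c["frame"].shape[0]/2/np.tan(np.radians(c["vfov"])/2)
    v,u=np.mgrid[:384,:512]; Z=c["z_map"]
    P=np.stack([(u-c["cx"])/f*Z,(v-c["cy"])/f*Z,Z],-1)
    return (P-np.array(c["t"]))@np.array(c["R"])
E
python3 - <<'E'
from h import *
import pickle
for n in("scene","top"):
    c=ctrl.read_camera(n); pickle.dump(c,open(n+".pkl","wb"))
    cv2.imwrite(f"pics/{n}.png",c["frame"]); print(n,c["vfov"],c["cx"],c["cy"],-np.array(c["R"]).T@c["t"])
print(ctrl.read_time(),ctrl.read_tool_rot())
E
```

```text
scene 54.56143402502567 251.37446451371343 197.85885881827025 [ 1.03246377 -0.12616552  0.76190675]
top 49.14964752869024 261.3306294581674 193.48838622120874 [0.50878477 0.11391212 0.89290818]
0.1 [ 9.77206231e-01  2.12291507e-01 -1.31375767e-05 -5.45269243e-04]
```

View pics/top.png

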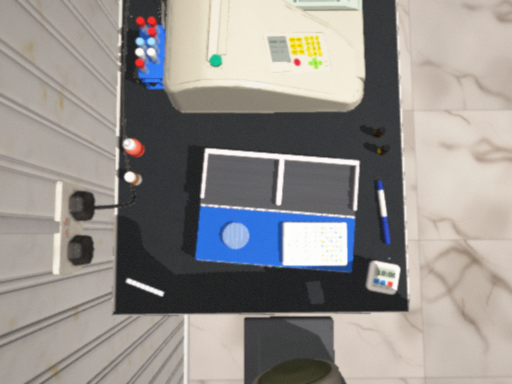

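View pics/scene.png

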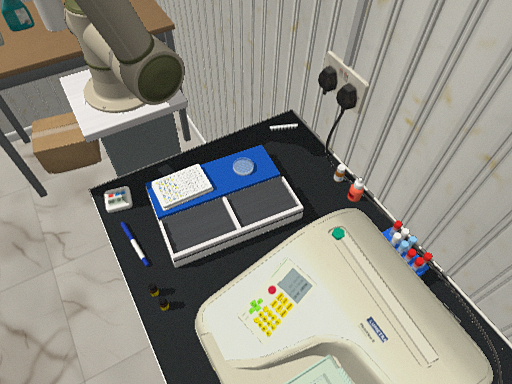

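The top view shows the plate at about (315,243) on the shelf before the right bay, the dish at (235,235) before the left bay, and the stop along row 150–160. Next I'll measure these in an enlarged crop.

```bash
python3 - <<'E'
from h import *
import pickle
c=pickle.load(open("top.pkl","rb"))
cv2.imwrite("pics/topcrop.png",cv2.resize(c["frame"][135:285,180:380],None,fx=4,fy=4,interpolation=cv2.INTER_CUBIC))
P=cloud(c); F=c["frame"].astype(int)
print("block z samples",[np.round(P[r,q],4).tolist() for r,q in((240,270),(180,240),(180,320),(243,315),(300,250),(90,300))])
m=np.zeros((384,512),bool); m[215:275,270:360]=1
m&=(F.min(-1)>130); n,l,s,_=cv2.connectedComponentsWithStats(m.astype(np.uint8)); i=1+np.argmax(s[1:,4])
pts=np.argwhere(l==i)[:,::-1]; print(s[i])
W=np.array([world(c,u,v,0.058)[:2] for u,v in pts])
(ce,wh,a)=cv2.minAreaRect((W*1000).astype(np.float32)); print("plate",ce,wh,a)
# blue shelf
b=(F[...,0]-F[...,2]>90); b[:195]=0; b[280:]=0; b[:,:185]=0;b[:,365:]=0
pts=np.argwhere(b)[:,::-1]; W=np.array([world(c,u,v,0.044)[:2] for u,v in pts])
print("shelf",cv2.minAreaRect((W*1000).astype(np.float32)))
E
```

```text
block z samples [[0.4943, 0.0919, 0.0439], [0.6167, 0.1518, 0.0408], [0.6153, -0.0118, 0.0411], [0.4878, 0.0032, 0.0568], [0.3696, 0.1339, 0.0005], [0.7787, 0.0336, 0.1165]]
[ 282  222   66   44 2831]
plate (487.05908203125, 4.482715606689453) (128.60537719726562, 84.462158203125) 89.45042419433594
shelf ((497.384765625, 81.69523620605469), (315.0811462402344, 107.2076187133789), 84.83658599853516)
```

View pics/topcrop.png

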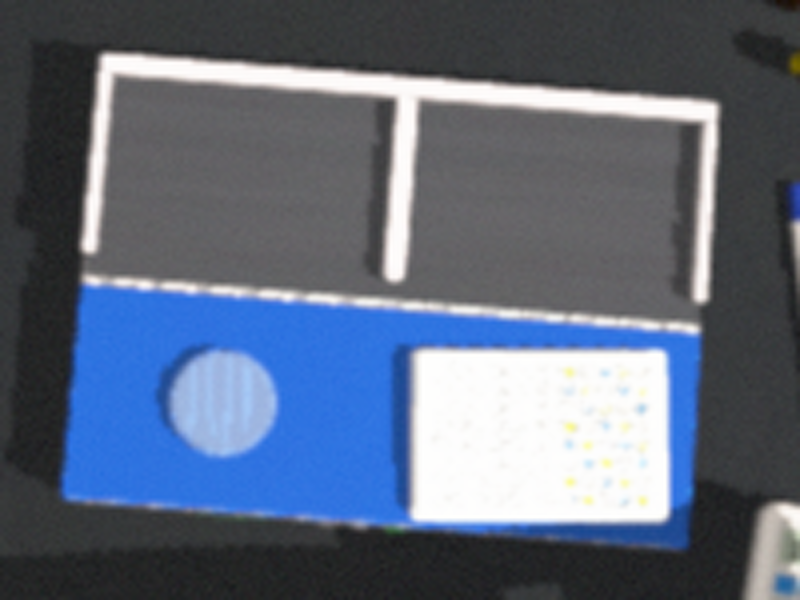

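The enlarged crop shows the shelf/bay line running from (85,280) to (697,330), the plate spanning (410–668, 348–522), and the dish at (222,402). The chiller is yawed about -5°, and the plate is nearly centred on the right bay. I'll push its back face with both fingers of the open gripper, with the tips just above the shelf.

```bash
cat >> h.py <<'E'
from scipy.spatial.transform import Rotation as Ro
YAW=np.radians(-5.16); O=np.array([.5532,.0767])
ex=np.array([np.cos(YAW),np.sin(YAW)]); ey=np.array([-ex[1],ex[0]])
TIP=ctrl.tcp_to_tips
def W(x,y,ztip): return [*(O+ex*x/1000+ey*y/1000), ztip/1000+TIP]
def ch(p): d=np.array(p[:2])-O; return np.round([d@ex*1000,d@ey*1000],1)
E
python3 - <<'E'
from h import *
import pickle
c=pickle.load(open("top.pkl","rb"))
g=lambda u,v,z: world(c,180+u/4,135+v/4,z)
a,b=g(85,280,.044),g(697,330,.044); print("yaw",np.degrees(np.arctan2(a[1]-b[1],a[0]-b[0]))-90, ch(a),ch(b))
print("stop top edge",ch(g(120,75,.053)),ch(g(400,97,.053)),ch(g(680,118,.053)),"rails",ch(g(700,250,.052)),ch(g(398,250,.052)))
for s in(1,-1):
    y=np.array([*(s*ey),0]);z=np.array([0,0,-1.]);q=Ro.from_matrix(np.c_[np.cross(y,z),y,z]).as_quat()
    print(s,q.tolist(),[ctrl.solve_ik(W(x,-78,zt),q) is not None and np.round(ctrl.solve_ik(W(x,-78,zt),q),2).tolist() for x,zt in((-130,100),(-130,47),(10,47))])
E
```

```text
yaw -5.18227042408455 [ -1.1 154.1] [  -1.2 -156.5]
stop top edge [103.4 145. ] [103.8   2.7] [ 104.7 -139.4] rails [  38.6 -153.8] [26.3 -2.3]
1 [0.04501427886119657, 0.9989863435996542, 0.0, 0.0] [[-0.26, 0.26, 1.98, -0.0, 0.9, -1.74], [-0.26, 0.36, 2.02, -0.0, 0.75, -1.74], [-0.21, 0.6, 1.61, -0.0, 0.93, -1.69]]
-1 [0.9989863435996542, -0.04501427886119657, 0.0, 0.0] [[-0.26, 0.26, 1.98, -0.0, 0.9, 1.4], [-0.26, 0.36, 2.02, -0.0, 0.75, 1.4], [-0.21, 0.6, 1.61, -0.0, 0.93, 1.45]]
```

```bash
python3 - <<'E'
from h import *
q=[0.04501427886119657, 0.9989863435996542,0,0]
print(ctrl.read_grip_width())
ctrl.move_ptp(W(-132,-78,120),q)
ctrl.move_linear(W(-132,-78,47.5),vel=.12)
print("t",ctrl.read_time(),ch(ctrl.read_ee_pos()),ctrl.read_ee_pos()[2]-TIP, ctrl.read_contact_force())
print(ctrl.move_linear(W(-85,-78,47.5),vel=.04,contact_N=8))
print("t",ctrl.read_time(),ch(ctrl.read_ee_pos()),ctrl.read_contact_force())
cv2.imwrite("pics/mid.png",cv2.resize(ctrl.read_camera("scene")["frame"][120:280,120:320],None,fx=3.5,fy=3.5))
E
```

```text
0.08814893354354955
t 2.8083 [-131.6  -78.2] 0.04794799458787833 [0.55013314 0.49222653 0.46120893]
False
t 4.1333 [-85.1 -78. ] [-0.37088698  0.01428795 -0.64580699]
```

View pics/mid.png

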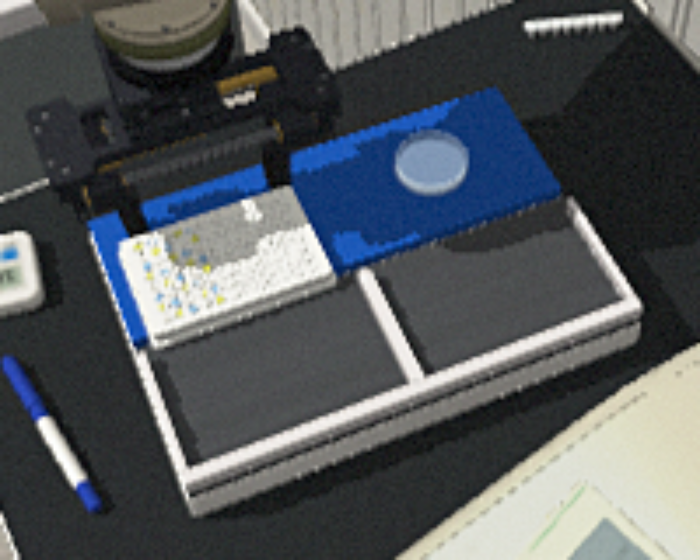

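The plate sits square against both fingers at the step, with its front top corners at about (155,338) and (333,277) in the crop. I need to check its sideways position before it enters between the rails.

```bash
python3 - <<'E'
from h import *
c=ctrl.read_camera("scene"); F=c["frame"]
g=lambda u,v,z: ch(world(c,120+u/3.5,120+v/3.5,z))
print("plate",g(155,338,.058),g(333,277,.058),"rails ends",g(152,350,.052),g(365,272,.052),"stop ends",g(190,470,.053),g(630,305,.053))
cv2.imwrite("pics/mid2.png",cv2.resize(F[170:225,145:235],None,fx=8,fy=8,interpolation=cv2.INTER_CUBIC))
t=ctrl.read_camera("top"); cv2.imwrite("pics/mid3.png",cv2.resize(t["frame"][165:265,260:370],None,fx=5,fy=5,interpolation=cv2.INTER_CUBIC))
E
```

```text
plate [  12.7 -144.7] [ 14.8 -24.1] rails ends [  16.6 -149. ] [15.6 -2. ] stop ends [ 108.3 -152.9] [111.9 146.2]
```

View pics/mid3.png

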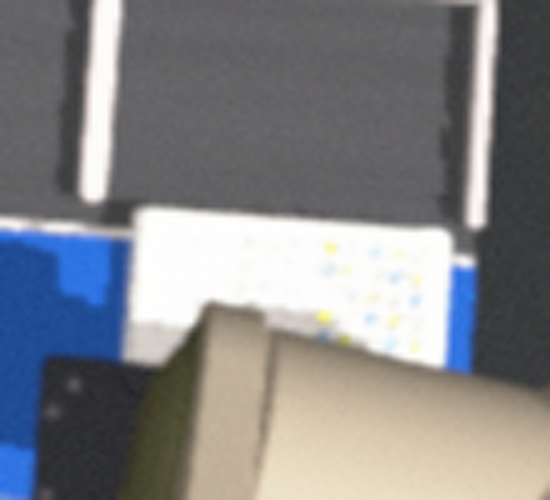

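View pics/mid2.png

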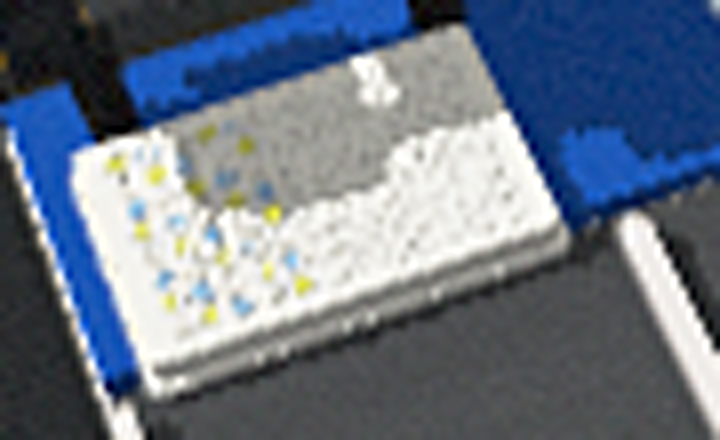

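In the top crop, the plate's front edge at (135–452, ~220) lies between the divider (106) and the outer rail (468). That leaves about 11 mm and 6 mm of clearance with the plate square, so I'll push on.

```bash
python3 - <<'E'
from h import *
r=ctrl.move_linear(W(0,-78,47.5),vel=.035,contact_N=10)
print(r,"t",ctrl.read_time(),ch(ctrl.read_ee_pos()),ctrl.read_contact_force())
if not r:
    r=ctrl.move_linear(W(16,-78,47.5),vel=.015,contact_N=5)
    print(r,"t",ctrl.read_time(),ch(ctrl.read_ee_pos()),ctrl.read_contact_force())
    cv2.imwrite("pics/end.png",cv2.resize(ctrl.read_camera("scene")["frame"][130:280,120:320],None,fx=4,fy=4,interpolation=cv2.INTER_CUBIC))
E
```

```text
False t 6.8583 [ -0. -78.] [-0.38277881 -0.07974476  1.6797218 ]
True t 7.5417 [  8.9 -78. ] [-0.78817096  0.25560077  1.29029941]
```

View pics/end.png

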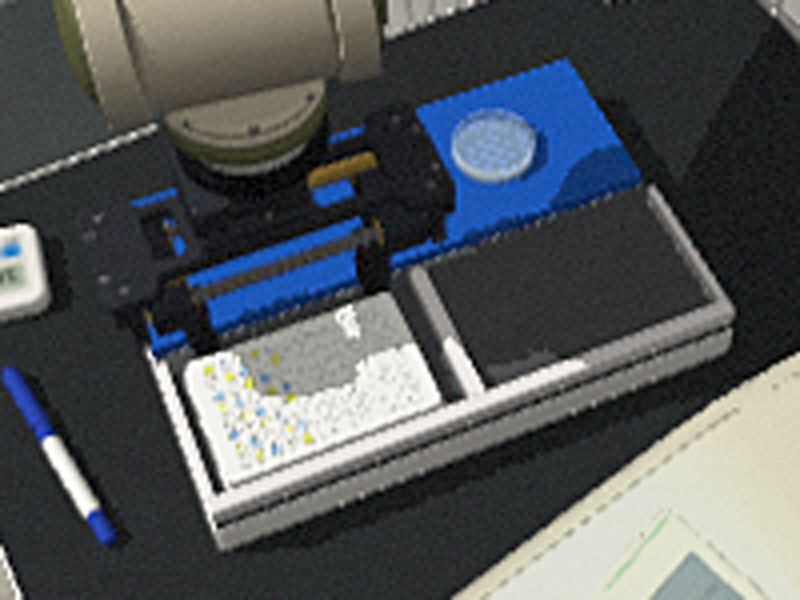

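The plate now lies between the rails against the stop, with its front edge at about (225,485)–(440,400), and the dish is untouched at (493,145). I'll press once more to confirm it is seated, retreat, and check with the depth map.

```bash
python3 - <<'E'
from h import *
r=ctrl.move_linear(W(14,-78,47.5),vel=.01,contact_N=6)
print(r,ch(ctrl.read_ee_pos()),ctrl.read_contact_force())
p=ch(ctrl.read_ee_pos())
ctrl.move_linear(W(p[0]-30,-78,48.5),vel=.06)
ctrl.move_linear(W(p[0]-30,-78,160),vel=.15)
ctrl.move_ptp([.30,-.40,.26],ctrl.read_tool_rot())
print("t",ctrl.read_time())
c=ctrl.read_camera("top"); P=cloud(c)
d=P[...,:2]-O; X=d@ex*1000; Y=d@ey*1000
for x in(30,50,75,95): print(x,[round(float(np.median(P[...,2][(abs(X-x)<6)&(abs(Y-y)<8)]))*1000,1) for y in(-130,-80,-30)])
cv2.imwrite("pics/fin.png",cv2.resize(c["frame"][135:285,180:380],None,fx=4,fy=4,interpolation=cv2.INTER_CUBIC))
E
```

```text
True [  8.9 -77.9] [ 0.03397565 -0.27757561 -0.23960687]
t 11.1333
30 [53.9, 53.9, 53.8]
50 [54.8, 54.4, 54.1]
75 [54.5, 54.6, 54.3]
95 [54.6, 54.1, 54.8]
```

View pics/fin.png

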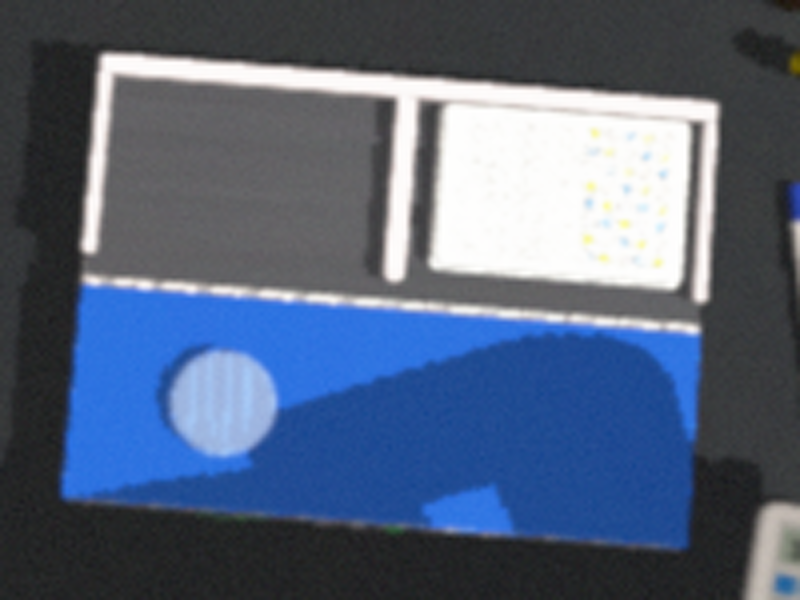

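The final view shows the plate (440–690, 103–290) square against the stop between the rails. Its top is level at 54 mm all over, the contact point repeated exactly at the measured stop position, and the dish is still at (222,402).

```bash
python3 -c "
from bench import ctrl
print(ctrl.job_done())"
```

```text
the job is handed in; nothing more can be done
None
```

The well plate was slid into the right bay and lies flat on the bay floor against the end stop, the glass dish was left where it was, and the job was handed in at about 11 s.

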